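Make up two physics-lab kits from the bench stock

TASK

Make up the two kits for the next lab class. In the three-compartment tray lay the multimeter in the long compartment, stand the coil in the larger of the two short compartments and the horseshoe magnet in the smaller one; in the two-compartment tray stand the largest brass weight in the larger compartment and the smallest brass weight in the smaller one. Set everything down without dropping it, upright and flat on the tray floor, and leave the middle-sized weight, the boss-head clamp and the lamp holder where they stand.

Things in the scene. Friction and masses are not known exactly. Their poses are not given: they have to be found in the camera images.
- tray_three: Fixed shallow grey tray, THREE compartments, 146 (x) by 166 (y) mm; floor top at 3 mm, walls and dividers 4 mm thick, tops at 12 mm. Origin: centre of underside, on the bench; z up, x straight ahead of the robot within 12 deg. Compartments (centre x, y; size x by y, mm): long (0, +37) 138 by 84; larger short (-30, -44) 78 by 70; smaller short (+41, -44) 56 by 70.
- tray_two: Fixed shallow grey tray, TWO compartments, 88 (x) by 146 (y) mm; floor top at 3 mm, walls and divider 4 mm thick, tops at 12 mm. Origin: centre of underside, on the bench; z up, x straight ahead of the robot within 12 deg. Compartments (centre x, y; size x by y, mm): larger (0, +29) 80 by 80; smaller (0, -42) 80 by 54.
- meter: Handheld multimeter lying on its back: yellow case with black face, display and dial, 112 mm long (its x) by 56 mm wide (its y), case 36 mm thick, face and dial to 41 mm; 0.30 kg. Origin at the centre of its underside, z up.
- coil: Coil: copper winding (41 mm diameter) between two square black flanges, standing on one of them. Flanges 44 by 44 mm, lower one 8 mm thick, upper one from 40 to 50 mm above the underside; 50 mm tall, 0.20 kg. Origin at the centre of its underside; x and y along the flange sides, z up.
- magnet: Horseshoe magnet of dark steel standing on its two bright pole ends, arch upwards: 50 mm wide (its y), 22 mm thick (its x), 59 mm tall, solid bar 13 mm wide; 0.18 kg. It attracts nothing here. Origin midway between the poles, at their underside; z up. Flat faces (normal to x) can be gripped.
- weight_large: Largest of three brass laboratory weights: upright cylinder 46 mm in diameter, 36 mm high, with a knob 23 mm in diameter on a thin neck on top (48 mm tall in all); 0.50 kg. Origin at the centre of its underside, z up.
- weight_medium: Middle one of the three brass weights, not wanted: cylinder 34 mm in diameter, 33 mm high, knob to 45 mm; 0.25 kg. Origin at the centre of its underside. Loose.
- weight_small: Smallest of the three brass weights: upright cylinder 24 mm in diameter, 30 mm high, with a knob 12 mm in diameter on top (42 mm tall in all); 0.11 kg. Origin at the centre of its underside, z up.
- boss_head: Bystander: aluminium boss-head clamp block, 30 by 32 by 36 mm high, with a wing screw reaching to 27 mm from the centre on its +y side. Origin at the centre of its underside. Loose.
- lamp_holder: Bystander: small lamp in a holder, wooden base 46 by 46 by 14 mm with a glass bulb to about 52 mm high. Origin at the centre of its underside. Loose.
Mind the look-alikes: they are no part of the job. What is shaped like the magnet but purple is not meant.

How it is judged:
By the outcome, as a careful person would: the job done as asked, in the order asked, and still so for the second after the job is handed in, with the robot touching nothing.
It also fails if it takes over 122 s, if anything falls off the work surface, if the arm or the gripper's body presses on something with over 40 N, if the wrist force passes 120 N, or if a joint passes its speed limit or range.

ROBOT

A 6-joint arm with a two-finger parallel gripper is mounted at the origin on the work surface. World frame = base frame: x ahead of the robot, y to its left, z up, the work surface at z = 0. Lengths are in mm, angles in rad, forces in N, time in s.
With the tool pointing down it reaches from about 350 to 875 mm from the base axis. Payload 4.2 kg.
Tool frame: the origin (TCP) lies on the mounting face of the last link; the fingertips stand 173 mm ahead of it and the grasp point (between the pads) lies grip_point_offset ahead of it (grip_point_offset is the distance from the TCP to the grasp point, in mm); z points along the fingers, y is the line along which they close (so a half turn about z gives the same grasp; the last joint's range is limited). The gripper opens to 85 mm and grips with 20 to 120 N. Pads are 22 mm wide; open, the fingers measure 114 mm over their backs; the gripper's body (76 mm by 85 mm) begins 54 mm behind the grasp point. The pads swing forward as they close: fully open they stand 13 mm farther back than shut.
Start: joints at [1.506, 0.385, 0.008, 0, -1.194, -0.259], TCP at [198.825, 592.511, 404.712] pointing down, gripper open.
Joint ranges: [-3.14, 3.14], [-1.21, 2.06], [-1.07, 1.41], [-3.16, 2.05], [-2.99, -0.16], [-3.1, 3.1]. Speed limits (rad/s): [2.79, 2.79, 3.14, 3.14, 3.14, 3.14].

INTERFACE

Orientations are given as a unit quaternion [x, y, z, w].
In Python, from bench import read_state, get_image, job_done, recognise, place_of, grip_point_offset gives the robot as it stands. The module is installed in compiled form; this text tells all that it offers.
- The arm moves only by the tool carry_out, never from a script. Its arguments are lists of equal length, an entry for each row: "slide": the shift along the tool's x, y, z in m, a list of three; "roll": the turn about the tool's z in degrees; "claw": the finger opening in m, from 0 to 0.0854. A call has 1 to 8 rows; each row is the pose to reach, as a shift and turn from the pose commanded when the call began, along the tool's axes at that moment; what a row does not reach only later rows make up. A row lasts 1/8 s, in which the tool goes at most 62.5 mm and 10.7 degrees, less where a joint would pass 70% of its speed; a pose out of reach is approached as far as the arm can. A call with a gripper value outside its range is refused whole. The fingers move at their own pace and stop on an object; the grip force is fixed at half the most. Time passes only in rows, so rows that repeat a pose let the fingers close. It gives the time, the measured TCP pose, the force, the opening and the grip force at its end, in the units of the state.
- read_state(): the state, without advancing time (a new reading comes with each control period).
- get_image(name): name is "scene" or "top"; returns a dict with "img" (420x560x3 uint8, red, green, blue), "z_map" (420x560 float32, mm along the optical axis (not along the pixel's ray), 0 where there is no reading), "mtx" (3x3 intrinsics, pixels), "world_from_camera" (4x4, takes a point from camera to world coordinates). Camera axes: x right, y up, looking along -z (the intrinsics and any distortion apply to the point x, -y, -z); pixel columns grow to the right and rows downward; lengths in mm; the calibration is good to about 2 mm. A picture is of the moment at which its call begins.
- job_done(): hands the job in; it is judged then, once.
Trained networks look in a picture, given as the dict that the camera call returned (one of the last four; its "shot" number tells which), for a name from the list of things; names that differ only in an ending like _2 or _b are one class to them, and where a whole thing is asked for, a point or a joint stands for the part that bears it (a point fixed in the world has none). Each returns a list of dicts, best first, with "conf" (0 to 1); they miss things now and then, are a little off and sometimes report something else, mostly with a low value. They report only what shows in the picture. A call takes as long as a camera call. They do not tell look-alikes from the thing itself.
- recognise(picture, thing): "at" ([column, row] in pixels, amid what is visible of it).
- place_of(picture, thing): "at" ([column, row] in pixels: a listed point, or the origin of a listed thing).
The state is a dict: "clock": time; "joints": joint angles; "joint_vel": joint speeds; "joint_efforts": joint torques, N m; "position": TCP position; "ee_rot": TCP orientation; "contact_force": force on the tool from outside, world axes, zero at the start; "wrist_torque": the same for the moment, N m; "gripper_width": finger opening in mm; "grasp_force": force on a finger pad.
Only numpy, scipy, OpenCV 4.12 (cv2) and the standard library are available. Lean on these libraries where they do the work, as an engineer would, in place of code of your own. Each camera call takes 0.05 s, during which the arm holds its last target. There are 200 camera calls.

## Working session

There is one attempt and no reset: what is moved stays moved. The work goes in short steps, Python scripts to look and compute and a tool call to move; the robot and the scene stay as the last step left them, time stands still between calls to the robot, and variables do not carry over. Pictures are saved under pics/ and viewed, at most 14 in all, crops included, and the job is handed in when it is done.

Besides the shell and the picture viewer there is one more tool, called as name(argument=value, ...) on one line, values as JSON. carry_out: Moves the arm, as the interface text tells. Its arguments: {"type":"object","properties":{"slide":{"type":"array"},"roll":{"type":"array"},"claw":{"type":"array"}},"required":["slide","roll","claw"]}

```bash
mkdir -p pics; cat > h.py <<'E'
import numpy as np, cv2
from bench import *
def cloud(p):
    z=p["z_map"].astype(float); K=p["mtx"]; h,w=z.shape
    u,v=np.meshgrid(np.arange(w),np.arange(h))
    X=np.stack([(u-K[0,2])/K[0,0]*z,-(v-K[1,2])/K[1,1]*z,-z,np.ones_like(z)],-1)
    W=X@np.array(p["world_from_camera"]).T
    W[z==0]=np.nan
    return W[...,:3]
def ray(p,uv,h):
    K=p["mtx"];T=np.array(p["world_from_camera"])
    d=T[:3,:3]@np.array([(uv[0]-K[0,2])/K[0,0],-(uv[1]-K[1,2])/K[1,1],-1]);o=T[:3,3]
    return o+d*(h-o[2])/d[2]
def save(p,n,crop=None,s=1):
    im=p["img"][...,::-1]
    if crop: im=im[crop[1]:crop[3],crop[0]:crop[2]]
    cv2.imwrite("pics/"+n,cv2.resize(im,None,fx=s,fy=s,interpolation=cv2.INTER_CUBIC))
E
python3 - <<'E'
from h import *
s=read_state();print({k:np.round(v,3).tolist() for k,v in s.items()},grip_point_offset)
names="tray_three tray_two meter coil magnet weight_large weight_medium weight_small boss_head lamp_holder".split()
for c in("top","scene"):
    p=get_image(c);save(p,c+"0.png",s=1.4);print(c,list(p.keys()),np.round(p["world_from_camera"],3).tolist(),p["mtx"].tolist(), [p[k] for k in p if 'dist' in k])
    for n in names:
        print(n,[(np.round(r["at"]).tolist(),round(r["conf"],2),np.round(ray(p,r["at"],0 if 'tray' not in n else 0)[:2]).tolist()) for r in place_of(p,n)])
E
```

```text
{'clock': 0.0, 'joints': [1.506, 0.386, 0.007, -0.001, -1.194, -0.259], 'joint_vel': [-0.001, -0.001, -0.001, 0.0, -0.0, 0.0], 'joint_efforts': [0.0, -39.229, 18.84, 4.186, -0.005, -0.0], 'position': [198.774, 592.336, 403.606], 'ee_rot': [0.987, -0.161, -0.0, 0.001], 'contact_force': [0.474, 0.732, 0.424], 'wrist_torque': [0.026, 0.008, -0.02], 'grasp_force': 0.0, 'gripper_width': 85.069} 154.70000000000002
top ['img', 'z_map', 'mtx', 'world_from_camera', 'shot'] [[-0.013, 0.998, -0.056, 526.024], [-1.0, -0.012, 0.009, 12.917], [0.008, 0.056, 0.998, 862.21], [0.0, 0.0, 0.0, 1.0]] [[380.58269480069686, 0.0, 274.90165745469073], [0.0, 380.58269480069686, 211.27916368817034], [0.0, 0.0, 1.0]] []
tray_three [([418.0, 268.0], 0.66, [442.0, -316.0])]
tray_two [([136.0, 268.0], 0.87, [451.0, 319.0]), ([271.0, 277.0], 0.31, [426.0, 16.0]), ([154.0, 198.0], 0.26, [609.0, 280.0])]
meter [([269.0, 200.0], 0.72, [601.0, 17.0])]
coil [([210.0, 254.0], 0.75, [480.0, 152.0]), ([348.0, 193.0], 0.68, [614.0, -163.0]), ([348.0, 260.0], 0.49, [463.0, -160.0])]
magnet [([397.0, 191.0], 0.91, [618.0, -2
[... 698 characters left out ...]
[([289.0, 156.0], 0.75, [454.0, -150.0]), ([257.0, 126.0], 0.55, [450.0, -314.0])]
tray_two [([428.0, 282.0], 0.73, [455.0, 318.0])]
meter [([273.0, 216.0], 0.86, [603.0, 14.0])]
coil [([360.0, 233.0], 0.94, [478.0, 151.0])]
magnet [([174.0, 173.0], 0.96, [723.0, -237.0]), ([203.0, 150.0], 0.62, [625.0, -286.0])]
weight_large [([288.0, 156.0], 0.83, [455.0, -152.0]), ([317.0, 259.0], 0.37, [596.0, 164.0])]
weight_medium [([315.0, 259.0], 0.55, [598.0, 161.0])]
weight_small [([347.0, 305.0], 0.54, [614.0, 280.0]), ([336.0, 187.0], 0.51, [429.0, 6.0]), ([203.0, 150.0], 0.27, [624.0, -284.0])]
boss_head [([337.0, 185.0], 0.88, [422.0, 2.0])]
lamp_holder [([232.0, 173.0], 0.85, [607.0, -166.0])]
```

View pics/top0.png

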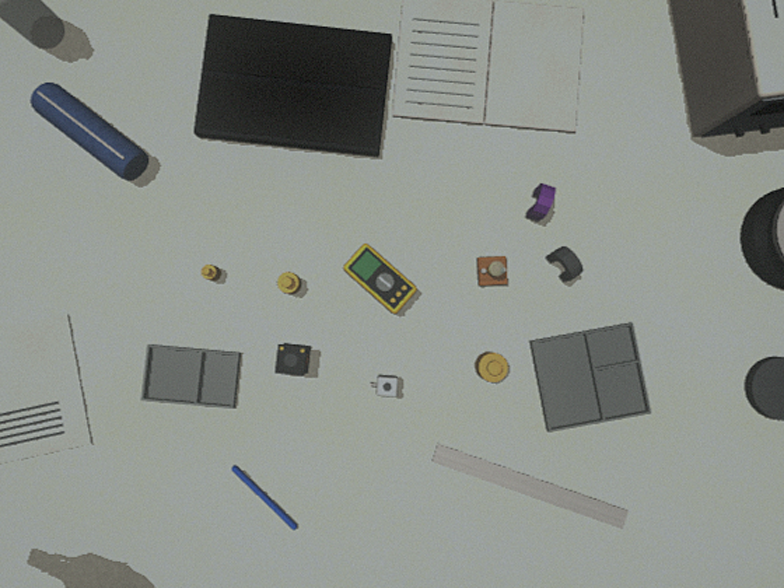

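View pics/scene0.png

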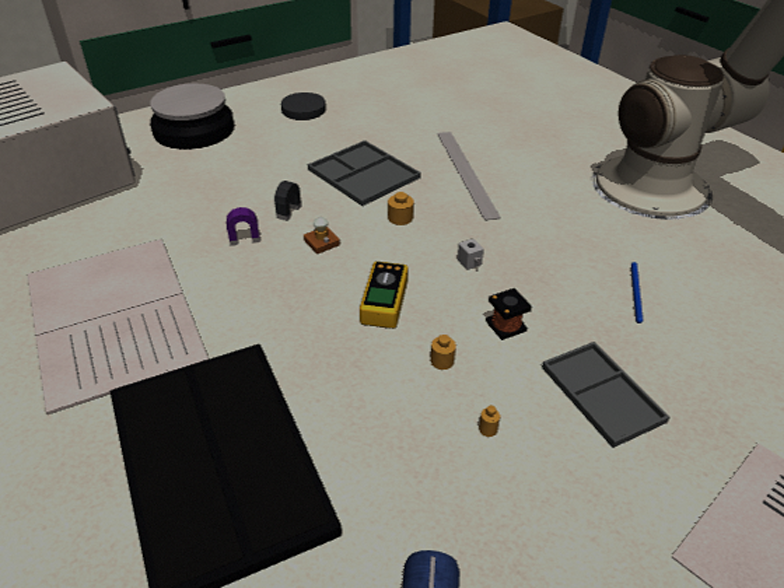

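The top view shows (native pixels) the meter (271,198), coil (209,257), dark magnet (403,187), purple look-alike (386,143), and lamp (351,193). The three weights are large (351,262), medium (206,202) and small (150,194). The boss is at (275,275), tray_two at (137,268) and tray_three at (421,269).

Possible confusions:
- **Magnet:** dark one (403,187) or purple one (386,143). I choose the dark one.
- **Weights:** told apart by size, measured below.

```bash
python3 - <<'E'
from h import *
p=get_image("top");q=get_image("scene")
save(p,"crop1.png",(330,120,470,310),3)
c={'meter':(601,17,25,44),'coil':(479,151,39,53),'magnet':(620,-279,45,62),'purple':(722,-240,45,62),'wl':(459,-154,15,36.5),'wm':(598,158,15,33.5),'ws':(613,281,10,31),'boss':(428,4,15,38),'lamp':(612,-166,8,50)}
for nm,pic in(("top",p),("scene",q)):
    W=cloud(pic);b=W[(abs(W[...,2])<15)&(W[...,0]>350)&(W[...,0]<750)&(abs(W[...,1])<400)]
    bz=np.median(b[:,2]);print(nm,"bench z",bz)
    for n,(x,y,a,z) in c.items():
        d=np.hypot(W[...,0]-x,W[...,1]-y); m=(d<75 if n=='meter' else d<48)&(W[...,2]-bz>a)&(W[...,2]-bz<z+5)
        P=W[m];
        if len(P)<5: print(n,"few");continue
        r=cv2.minAreaRect(P[:,:2].astype(np.float32));print(n,len(P),np.round(r[0],1),np.round(r[1],1),round(r[2],1),"zmax",np.round(np.percentile(P[:,2],98)-bz,1))
    # trays : grey pixels
    for n,x,y in(("t3",442,-316),("t2",452,319)):
        g=pic["img"].astype(int); m=(np.hypot(W[...,0]-x,W[...,1]-y)<125)&(g.max(-1)<125)&(np.ptp(g,axis=-1)<25)&(W[...,2]<25)
        m=cv2.morphologyEx(m.astype(np.uint8),cv2.MORPH_OPEN,np.ones((3,3)))
        k,L,st,_=cv2.connectedComponentsWithStats(m);i=1+np.argmax(st[1:,4]);P=W[L==i]
        r=cv2.minAreaRect(P[:,:2].astype(np.float32));print(n,len(P),np.round(r[0],1),np.round(r[1],1),round(r[2],1))
E
```

```text
top bench z 1.2930544038720768
meter 1286 [600.8  14.4] [111.9  56. ] 47.7 zmax 41.6
coil 446 [476.6 150.6] [44.  44.1] 83.2 zmax 52.5
magnet 249 [ 620.7 -276.9] [45.3 24.3] 35.1 zmax 61.4
purple 230 [ 719.3 -241.6] [22.9 46.1] 71.0 zmax 61.0
wl 294 [ 460.8 -158.2] [45.4 43.2] 88.4 zmax 38.5
wm 152 [596.  157.1] [33.  31.9] 3.1 zmax 35.8
ws 91 [614.3 281.6] [22.7 22.3] 28.0 zmax 32.8
boss 230 [433.5  10.3] [41.8 30.1] 85.5 zmax 38.2
lamp 422 [ 612.8 -165.7] [45.6 46.3] 0.6 zmax 51.0
t3 5024 [ 441.8 -321.7] [146.8 173.7] 9.4
t2 2753 [449.9 313.7] [148.1  90.9] 83.9
scene bench z 0.38470957466944355
meter 1033 [600.2  16.3] [114.6  55.9] 47.6 zmax 41.6
coil 433 [476.5 152.8] [45.3 46.2] 82.5 zmax 51.9
magnet 141 [ 619.8 -274.7] [45.8 24.7] 34.5 zmax 60.1
purple 184 [ 718.9 -240.2] [26.2 45.7] 68.1 zmax 60.0
wl 239 [ 460.9 -154.9] [43.8 44.2] 56.2 zmax 38.4
wm 231 [596.9 161.4] [30.2 33. ] 51.5 zmax 35.2
ws 180 [615.5 284.7] [21.1 23.2] 36.1 zmax 31.5
boss 248 [433.7  12.9] [44.5 30.3] 89.9 zmax 38.0
lamp 346 [ 612.4 -163. ] [48.2 45.9] 89.1 zmax 50.6
t3 2073 [ 442.7 -325.4] [150.3 191.3] 10.1
t2 3398 [448.4 312.8] [157.8  94.4] 83.9
```

View pics/crop1.png

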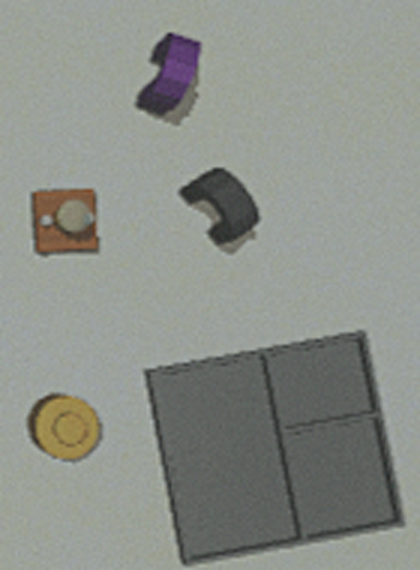

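```bash
cat >> h.py <<'E'
def go(x,y,z,phi,half=True):
    """print slide (m, tool axes) and roll (deg) to take the TCP to x,y,z with tool-x heading phi"""
    s=read_state();q=s["ee_rot"];f=np.degrees(2*np.arctan2(q[1],q[0]))
    d=np.array([x,y,z])-s["position"];c,n=np.cos(np.radians(f)),np.sin(np.radians(f))
    r=-(phi-f); r=(r+90)%180-90 if half else (r+180)%360-180
    print("slide",np.round([(c*d[0]+n*d[1])/1e3,(n*d[0]-c*d[1])/1e3,-d[2]/1e3],4),"roll",round(r,1),"phi",round(f,1),"pos",np.round(s["position"],1),"j6",round(s["joints"][5],2))
E
python3 - <<'E'
from h import *
p=get_image("top")
C={"t3":[(378.7,243.3),(450.7,230.7),(464.3,294),(391.7,307.7)],"t2":np.array([(148,345),(241,352),(236,407),(142,398)])/1.4}
g=cv2.cvtColor(p["img"],cv2.COLOR_RGB2GRAY)
for n,c in C.items():
    w=np.array([ray(p,u,12) for u in c])[:,:2]  # +x+y, +x-y, -x-y, -x+y
    ex=(w[0]+w[1]-w[2]-w[3])/2; ey=(w[0]+w[3]-w[1]-w[2])/2
    print(n,w.mean(0).round(1),np.linalg.norm(ex).round(1),np.linalg.norm(ey).round(1),np.degrees(np.arctan2(ex[1],ex[0])).round(1),np.degrees(np.arctan2(-ey[0],ey[1])).round(1))
go(600,15,300,47.7)
E
```

```text
t3 [ 441.8 -319.2] 143.6 164.6 10.0 9.4
t2 [451.6 311.9] 85.0 148.1 -5.4 -5.6
slide [0.5641 0.4198 0.1047] roll -66.3 phi -18.6 pos [198.8 592.5 404.7] j6 -0.26
```

carry_out(slide=[[0.564,0.42,0.105],[0.564,0.42,0.105],[0.564,0.42,0.105],[0.564,0.42,0.105],[0.564,0.42,0.105],[0.564,0.42,0.105],[0.564,0.42,0.105],[0.564,0.42,0.105]], roll=[-66,-66,-66,-66,-66,-66,-66,-66], claw=[0.085,0.085,0.085,0.085,0.085,0.085,0.085,0.085])

```text
clock: 2.25
position: [473.9, 197.0, 333.2]
ee_rot: [0.915, 0.403, 0.001, -0.0]
contact_force: [0.6, 1.0, -0.5]
gripper_width: 85.1
grasp_force: 0.0
```

```bash
python3 -c "
from h import *
go(600,15,230,47.7)"
```

```text
slide [-0.049   0.2159  0.1032] roll -0.2 phi 47.5 pos [473.9 197.  333.2] j6 1.69
```

carry_out(slide=[[-0.049,0.216,0.103],[-0.049,0.216,0.103],[-0.049,0.216,0.103],[-0.049,0.216,0.103],[-0.049,0.216,0.103],[-0.049,0.216,0.103]], roll=[0,0,0,0,0,0], claw=[0.085,0.085,0.085,0.085,0.085,0.085])

```text
clock: 3.0
position: [599.0, 16.2, 230.0]
ee_rot: [0.916, 0.402, -0.0, 0.0]
contact_force: [-0.7, 0.3, 0.1]
gripper_width: 85.1
grasp_force: 0.0
```

```bash
python3 -c "
from h import *
go(600,15,180,47.7)
p=get_image('scene');save(p,'m1.png',(190,90,350,260),3.5)
W=cloud(p);P=W[(np.hypot(W[...,0]-600,W[...,1]-15)<62)&(W[...,2]>46)&(W[...,2]<130)]
q=read_state();f=2*np.arctan2(q['ee_rot'][1],q['ee_rot'][0])
t=(P[:,0]-q['position'][0])*np.sin(f)-(P[:,1]-q['position'][1])*np.cos(f)
for a in(-1,1):
    s=P[a*t>25]; print(a,len(s),np.sort(s[:,2])[:8].round(1),np.percentile(a*t[a*t>25],[2,50,98]).round(1))
"
```

```text
slide [-0.0002  0.0016  0.05  ] roll -0.3 phi 47.4 pos [599.   16.2 230. ] j6 2.1
-1 219 [69.5 73.4 75.8 76.6 76.9 77.1 77.9 78.5] [39.2 50.5 59.1]
1 247 [69.9 70.5 71.3 72.7 72.8 73.3 74.1 74.2] [38.4 47.2 62.1]
```

View pics/m1.png

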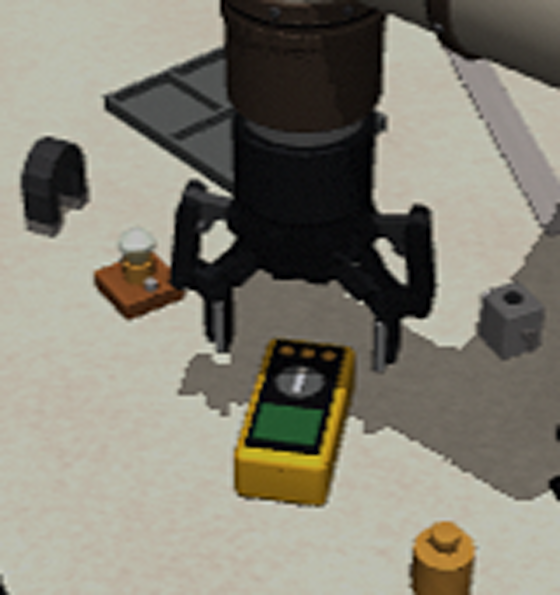

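The gripper straddles the meter (crop ~300,420), with jaws across its width. Open tips are about 160 mm ahead of the TCP, so I descend and grip.

carry_out(slide=[[0,0.001,0.03],[0,0.001,0.053],[0,0.001,0.053],[0,0.001,0.053],[0,0.001,0.053],[0,0.001,0.053],[0,0.001,0.053],[0,0.001,0.053]], roll=[0,0,0,0,0,0,0,0], claw=[0.085,0.085,0.085,0.04,0.04,0.04,0.04,0.04])

```text
clock: 4.05
position: [600.7, 16.2, 179.5]
ee_rot: [0.915, 0.403, 0.002, 0.001]
contact_force: [0.8, 1.3, 5.4]
gripper_width: 55.1
grasp_force: 66.3
```

```bash
cat >> h.py <<'E'
def tray(n,x,y):
    c,a=((442,-318.5),9.6) if n==3 else ((451,312.5),-5.7)
    a=np.radians(a);return c[0]+x*np.cos(a)-y*np.sin(a),c[1]+x*np.sin(a)+y*np.cos(a)
E
python3 -c "
from h import *
print(tray(3,0,37))
go(*tray(3,0,37),250,9.6)"
```

```text
(np.float64(435.8295563715042), np.float64(-282.0181466283913))
slide [-0.3313  0.0797 -0.0705] roll 37.9 phi 47.5 pos [600.7  16.2 179.5] j6 2.1
```

carry_out(slide=[[0,0,-0.055],[-0.03,0.01,-0.08],[-0.331,0.08,-0.08],[-0.331,0.08,-0.08],[-0.331,0.08,-0.08],[-0.331,0.08,-0.08],[-0.331,0.08,-0.08],[-0.331,0.08,-0.08]], roll=[0,0,38,38,38,38,38,38], claw=[0.04,0.04,0.04,0.04,0.04,0.04,0.04,0.04])

```text
clock: 5.05
position: [431.8, -284.8, 256.8]
ee_rot: [0.997, 0.079, -0.001, -0.001]
contact_force: [1.0, 1.0, -3.4]
gripper_width: 54.9
grasp_force: 66.2
```

```bash
python3 -c "
from h import *
go(*tray(3,0,37),200,9.6);print(read_state()['contact_force'])"
```

```text
slide [ 0.0044 -0.0021  0.0568] roll -0.5 phi 9.1 pos [ 431.8 -284.8  256.8] j6 2.0
[ 0.96583446  1.040407   -3.39012317]
```

carry_out(slide=[[0.004,-0.002,0.055],[0.004,-0.002,0.055],[0.004,-0.002,0.055],[0.004,-0.002,0.055]], roll=[0,0,0,0], claw=[0.04,0.04,0.04,0.04])

```text
clock: 5.55
position: [439.3, -279.5, 204.0]
ee_rot: [0.997, 0.083, 0.002, 0.001]
contact_force: [0.3, 0.6, -3.2]
gripper_width: 54.9
grasp_force: 66.4
```

```bash
python3 -c "
from h import *
p=get_image('scene');save(p,'m2.png',(180,60,330,200),4)
go(*tray(3,0,37),183,9.6)
W=cloud(p);g=p['img'].astype(int)
m=(g[...,0]>g[...,2]*1.7+20)&(g[...,1]>g[...,2]*1.3+10)&(np.hypot(W[...,0]-436,W[...,1]+282)<90);P=W[m]
print(len(P),np.percentile(P[:,2],[1,3,50,98]))
"
```

```text
slide [-0.0037  0.0019  0.0209] roll -0.1 phi 9.5 pos [ 439.2 -279.5  203.9] j6 1.99
450 [27.4085309  29.30721787 47.88247202 63.05204447]
```

View pics/m2.png

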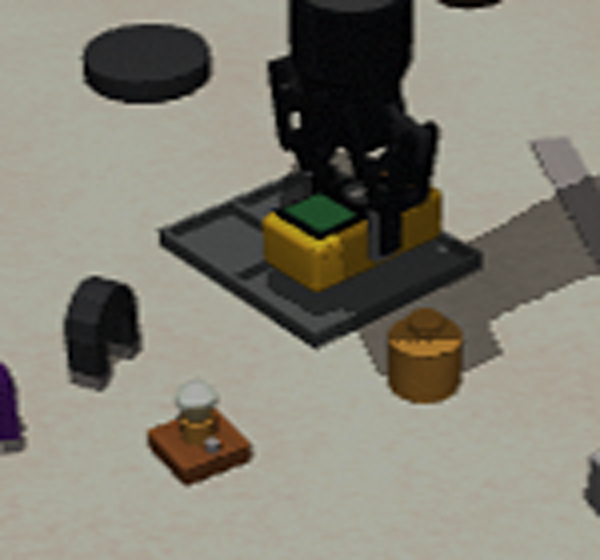

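The meter hangs level over the long compartment (crop ~350,240), with its underside about 25 mm above the bench. I lower it slowly.

carry_out(slide=[[-0.004,0.002,0.01],[-0.004,0.002,0.017],[-0.004,0.002,0.019],[-0.004,0.002,0.021],[-0.004,0.002,0.022],[-0.004,0.002,0.022]], roll=[0,0,0,0,0,0], claw=[0.04,0.04,0.04,0.04,0.04,0.04])

```text
clock: 6.35
position: [434.1, -282.1, 182.4]
ee_rot: [0.997, 0.082, -0.001, -0.0]
contact_force: [-7.2, 5.3, 18.0]
gripper_width: 54.9
grasp_force: 69.0
```

carry_out(slide=[[0,0,-0.001],[0,0,-0.001],[0,0,-0.001],[0,0,-0.06],[0,0,-0.12],[0,0,-0.12]], roll=[0,0,0,0,0,0], claw=[0.075,0.075,0.075,0.075,0.075,0.075])

```text
clock: 7.1
position: [436.4, -282.8, 304.9]
ee_rot: [0.997, 0.083, 0.005, 0.002]
contact_force: [0.4, -0.0, -0.6]
gripper_width: 74.8
grasp_force: 0.0
```

```bash
python3 -c "
from h import *
p=get_image('scene');q=get_image('top')
W=cloud(p);g=p['img'].astype(int)
m=(W[...,2]>28)&(W[...,2]<55)&(np.hypot(W[...,0]-436,W[...,1]+282)<75);P=W[m]
print(cv2.minAreaRect(P[:,:2].astype(np.float32)),np.percentile(P[:,2],[50,98]))
go(476.5,152,330,82.8)
go(476.5,152,330,172.8)
"
```

```text
((430.8597717285156, -276.2324523925781), (114.56509399414062, 55.72640609741211), 8.634324073791504) [40.50472943 45.07589416]
slide [ 0.1124 -0.4214 -0.0298] roll -73.4 phi 9.4 pos [ 434.6 -282.1  300.2] j6 2.0
slide [ 0.1124 -0.4214 -0.0298] roll 16.6 phi 9.4 pos [ 434.6 -282.1  300.2] j6 2.0
```

carry_out(slide=[[0.112,-0.421,0.0],[0.112,-0.421,0.0],[0.112,-0.421,0.0],[0.112,-0.421,0.0],[0.112,-0.421,0.0],[0.112,-0.421,0.04],[0.112,-0.421,0.06],[0.112,-0.421,0.06]], roll=[17,17,17,17,17,17,17,17], claw=[0.08,0.08,0.08,0.08,0.08,0.08,0.08,0.08])

```text
clock: 8.2
position: [475.4, 153.5, 236.6]
ee_rot: [0.998, -0.064, -0.003, 0.002]
contact_force: [-0.4, -0.9, 0.0]
gripper_width: 80.1
grasp_force: 0.0
```

```bash
python3 -c "
from h import *
p=get_image('scene');save(p,'c1.png',(280,110,440,270),3.5)
go(476.5,152,200,-7.2)
"
```

```text
slide [0.001  0.0017 0.0363] roll -0.2 phi -7.4 pos [475.7 153.9 236.3] j6 0.8
```

View pics/c1.png

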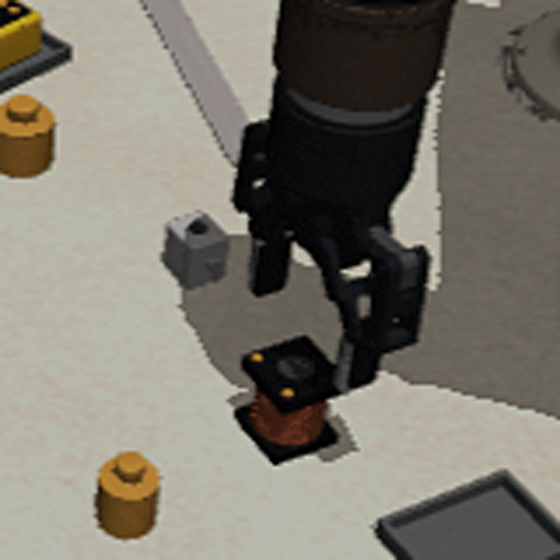

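```bash
python3 -c "
from h import *
for c in ('top','scene'):
  p=get_image(c);W=cloud(p)
  P=W[(W[...,2]>28)&(W[...,2]<55)&(np.hypot(W[...,0]-436,W[...,1]+282)<75)]
  print(c,cv2.minAreaRect(P[:,:2].astype(np.float32)),np.percentile(P[:,2],[50,98]))
  go(476.5,152,194,-7.2)
  for a in(112,194):
    s=W[(abs(W[...,1]-a)<22)&(abs(W[...,0]-476)<40)&(W[...,2]>60)&(W[...,2]<105)]
    print(a,len(s),s.min(0).round(),s.max(0).round()) if len(s) else 0
"
```

```text
top ((432.0143127441406, -281.9715270996094), (111.98619842529297, 57.689334869384766), 10.076428413391113) [41.58174018 46.08036367]
slide [0.0009 0.0003 0.0434] roll -0.2 phi -7.4 pos [475.7 152.4 237.4] j6 0.81
112 1 [480. 112.  84.] [480. 112.  84.]
scene ((432.16497802734375, -276.17901611328125), (114.55255889892578, 56.70538330078125), 7.43129825592041) [40.56185172 44.99853082]
slide [ 0.0007 -0.0007  0.0444] roll -0.3 phi -7.5 pos [475.8 151.4 238.4] j6 0.81
112 127 [457. 100.  74.] [480. 117. 105.]
194 122 [473. 192.  74.] [491. 208. 105.]
```

carry_out(slide=[[0.001,0,0.03],[0.001,0,0.043],[0.001,0,0.043],[0.001,0,0.043],[0.001,0,0.043],[0.001,0,0.043],[0.001,0,0.043],[0.001,0,0.043]], roll=[0,0,0,0,0,0,0,0], claw=[0.08,0.08,0.03,0.03,0.03,0.03,0.03,0.03])

```text
clock: 9.35
position: [477.5, 151.2, 198.2]
ee_rot: [0.998, -0.066, 0.001, -0.0]
contact_force: [0.4, -3.6, 5.7]
gripper_width: 42.8
grasp_force: 61.5
```

```bash
python3 -c "
from h import *
print(tray(3,-30,-44))
go(*tray(3,-30,-44),290,9.6)
"
```

```text
(np.float64(419.7579437433933), np.float64(-366.8868880325853))
slide [ 0.0106  0.5212 -0.0918] roll -17.1 phi -7.5 pos [477.5 151.2 198.2] j6 0.81
```

carry_out(slide=[[0,0,-0.055],[0,0.02,-0.092],[0.011,0.521,-0.092],[0.011,0.521,-0.092],[0.011,0.521,-0.092],[0.011,0.521,-0.092],[0.011,0.521,-0.092],[0.011,0.521,-0.092]], roll=[0,0,-17,-17,-17,-17,-17,-17], claw=[0.03,0.03,0.03,0.03,0.03,0.03,0.03,0.03])

```text
clock: 10.35
position: [433.4, -238.5, 289.1]
ee_rot: [0.997, 0.082, 0.0, -0.0]
contact_force: [0.7, -0.6, -1.8]
gripper_width: 43.1
grasp_force: 62.1
```

carry_out(slide=[[0,0.07,0],[0,0.07,0],[0,0.07,0],[0,0.07,0],[0,0.07,0]], roll=[0,0,0,0,0], claw=[0.03,0.03,0.03,0.03,0.03])

```text
clock: 10.98
position: [445.6, -304.6, 289.2]
ee_rot: [0.997, 0.083, 0.0, -0.0]
contact_force: [-0.4, 0.7, -1.4]
gripper_width: 43.0
grasp_force: 62.2
```

```bash
python3 -c "
from h import *
go(*tray(3,-30,-44),225,9.6)
"
```

```text
slide [-0.0358  0.0571  0.0642] roll -0.0 phi 9.6 pos [ 445.6 -304.6  289.2] j6 2.04
```

carry_out(slide=[[-0.036,0.057,0],[-0.036,0.057,0.0],[-0.036,0.057,0.05],[-0.036,0.057,0.064],[-0.036,0.057,0.064],[-0.036,0.057,0.064]], roll=[0,0,0,0,0,0], claw=[0.03,0.03,0.03,0.03,0.03,0.03])

```text
clock: 11.72
position: [420.3, -368.0, 226.5]
ee_rot: [0.997, 0.083, 0.001, 0.001]
contact_force: [0.4, 0.2, -2.3]
gripper_width: 42.3
grasp_force: 62.4
```

```bash
python3 -c "
from h import *
p=get_image('scene');save(p,'c2.png',(180,50,320,180),4)
go(*tray(3,-30,-44),201,9.6)
"
```

```text
slide [-0.0002 -0.0012  0.0257] roll -0.1 phi 9.5 pos [ 420.2 -368.   226.7] j6 2.17
```

View pics/c2.png

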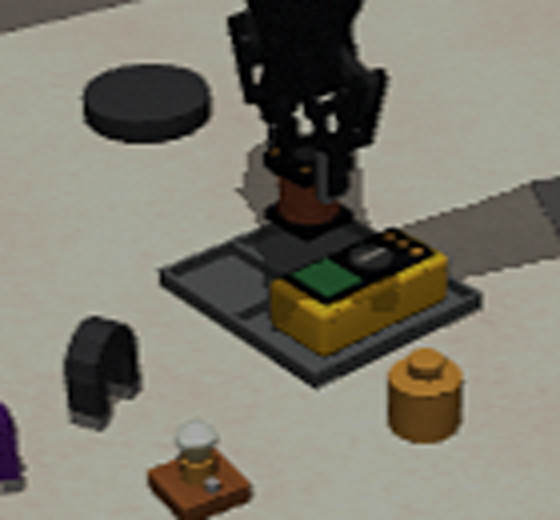

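The coil (crop 310,200) hangs over the larger short compartment, and the meter sits flat in the long one. Now I lower the coil.

carry_out(slide=[[0,-0.001,0.01],[0,-0.001,0.018],[0,-0.001,0.021],[0,-0.001,0.022],[0,-0.001,0.023],[0,-0.001,0.024],[0,-0.001,0.024]], roll=[0,0,0,0,0,0,0], claw=[0.03,0.03,0.03,0.03,0.03,0.03,0.03])

```text
clock: 12.65
position: [419.2, -367.1, 201.3]
ee_rot: [0.997, 0.082, 0.0, 0.0]
contact_force: [-0.8, 0.1, -0.0]
gripper_width: 42.9
grasp_force: 62.6
```

carry_out(slide=[[0,0,0.0005],[0,0,0.001],[0,0,0.001]], roll=[0,0,0], claw=[0.03,0.03,0.03])

```text
clock: 13.02
position: [419.2, -367.1, 201.2]
ee_rot: [0.997, 0.083, 0.0, 0.0]
contact_force: [-2.0, 1.3, 6.4]
gripper_width: 42.7
grasp_force: 63.4
```

Now touching, so I release and go up.

carry_out(slide=[[0,0,0],[0,0,0],[0,0,0],[0,0,-0.05],[0,0,-0.11],[0,0,-0.11]], roll=[0,0,0,0,0,0], claw=[0.056,0.056,0.056,0.056,0.056,0.056])

```text
clock: 13.78
position: [420.5, -367.8, 315.4]
ee_rot: [0.997, 0.083, 0.005, 0.003]
contact_force: [-0.0, -0.1, -0.4]
gripper_width: 56.0
grasp_force: 0.0
```

```bash
python3 -c "
from h import *
go(620,-275.5,310,125)
go(620,-275.5,310,125,False)
"
```

```text
slide [ 0.2121 -0.0581  0.0054] roll 64.5 phi 9.5 pos [ 420.5 -367.8  315.4] j6 2.16
slide [ 0.2121 -0.0581  0.0054] roll -115.5 phi 9.5 pos [ 420.5 -367.8  315.4] j6 2.16
```

carry_out(slide=[[0.212,-0.058,0.0],[0.212,-0.058,0.0],[0.212,-0.058,0.0],[0.212,-0.058,0.03],[0.212,-0.058,0.055],[0.212,-0.058,0.055],[0.212,-0.058,0.055]], roll=[-25.5,-25.5,-25.5,-25.5,-25.5,-25.5,-25.5], claw=[0.06,0.06,0.06,0.06,0.06,0.06,0.06])

```text
clock: 14.65
position: [618.8, -275.4, 255.6]
ee_rot: [0.954, 0.3, 0.0, 0.0]
contact_force: [-0.1, 0.0, 0.3]
gripper_width: 60.1
grasp_force: 0.0
```

```bash
python3 -c "
from h import *
p=get_image('scene');save(p,'g1.png',(130,60,290,200),4)
go(620,-275.5,204,35)
"
```

```text
slide [0.001  0.0007 0.0523] roll -0.1 phi 34.9 pos [ 618.8 -275.5  256.3] j6 2.36
```

View pics/g1.png

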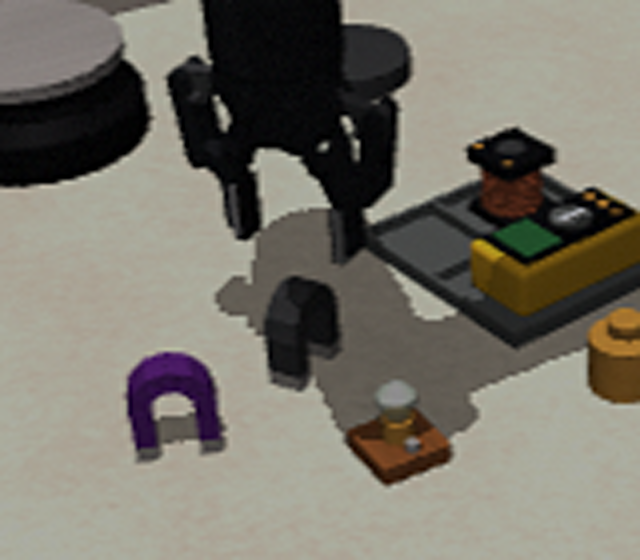

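carry_out(slide=[[0.001,0.001,0.03],[0.001,0.001,0.052],[0.001,0.001,0.052],[0.001,0.001,0.052],[0.001,0.001,0.052],[0.001,0.001,0.052],[0.001,0.001,0.052],[0.001,0.001,0.052]], roll=[0,0,0,0,0,0,0,0], claw=[0.06,0.06,0.06,0.012,0.012,0.012,0.012,0.012])

```text
clock: 15.7
position: [620.7, -275.4, 204.9]
ee_rot: [0.954, 0.301, 0.001, 0.001]
contact_force: [-0.3, 0.2, 5.9]
gripper_width: 21.1
grasp_force: 58.9
```

```bash
python3 -c "
from h import *
print(tray(3,41,-44))
go(*tray(3,41,-44),290,-80.4,False)
"
```

```text
(np.float64(489.7636623753992), np.float64(-355.04630701574206))
slide [-0.1529 -0.0099 -0.0851] roll 115.4 phi 35.0 pos [ 620.7 -275.4  204.9] j6 2.36
```

carry_out(slide=[[0,0,-0.05],[0,0,-0.085],[-0.153,-0.01,-0.085],[-0.153,-0.01,-0.085],[-0.153,-0.01,-0.085],[-0.153,-0.01,-0.085],[-0.153,-0.01,-0.085],[-0.153,-0.01,-0.085]], roll=[10,20,70,70,70,70,70,70], claw=[0.012,0.012,0.012,0.012,0.012,0.012,0.012,0.012])

```text
clock: 16.7
position: [488.6, -354.7, 287.6]
ee_rot: [0.954, -0.301, -0.001, -0.0]
contact_force: [1.7, -0.2, -0.9]
gripper_width: 21.0
grasp_force: 59.0
```

carry_out(slide=[[0,0,0],[0,0,0],[0,0,0],[0,0,0],[0,0,0.03],[0,0,0.05],[0,0,0.05]], roll=[10,20,30,40,45,45,45], claw=[0.012,0.012,0.012,0.012,0.012,0.012,0.012])

```text
clock: 17.58
position: [488.4, -354.3, 236.1]
ee_rot: [0.766, -0.643, -0.002, 0.001]
contact_force: [-0.5, 0.1, -1.8]
gripper_width: 20.8
grasp_force: 59.0
```

```bash
python3 -c "
from h import *
p=get_image('scene');save(p,'g2.png',(170,40,310,170),4)
go(*tray(3,41,-44),208,-80.4,False)
"
```

```text
slide [ 0.0006 -0.0007  0.0295] roll 0.4 phi -80.0 pos [ 489.  -354.6  237.5] j6 0.53
```

View pics/g2.png

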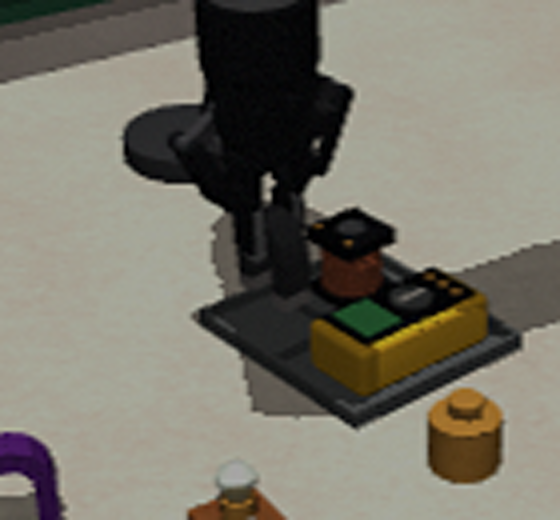

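The magnet (crop 290,250) hangs in line over the small compartment with clearance to the coil. I lower it.

carry_out(slide=[[0.0,-0.001,0.015],[0.0,-0.001,0.023],[0.0,-0.001,0.026],[0.0,-0.001,0.027],[0.0,-0.001,0.028],[0.0,-0.001,0.029],[0.0,-0.001,0.029]], roll=[0.4,0.4,0.4,0.4,0.4,0.4,0.4], claw=[0.012,0.012,0.012,0.012,0.012,0.012,0.012])

```text
clock: 18.5
position: [490.0, -354.6, 209.1]
ee_rot: [0.764, -0.646, 0.0, -0.0]
contact_force: [1.1, -0.5, -1.6]
gripper_width: 21.0
grasp_force: 59.0
```

carry_out(slide=[[0,0,0.001],[0,0,0.0015],[0,0,0.002],[0,0,0.002]], roll=[0,0,0,0], claw=[0.012,0.012,0.012,0.012])

```text
clock: 19.0
position: [490.0, -354.6, 207.9]
ee_rot: [0.764, -0.646, 0.0, 0.0]
contact_force: [-1.2, 1.5, 5.4]
gripper_width: 20.8
grasp_force: 59.9
```

carry_out(slide=[[0,0,0],[0,0,0],[0,0,0],[0,0,-0.05],[0,0,-0.11],[0,0,-0.11]], roll=[0,0,0,0,0,0], claw=[0.034,0.034,0.034,0.034,0.034,0.034])

```text
clock: 19.75
position: [491.3, -355.3, 322.9]
ee_rot: [0.764, -0.645, 0.006, -0.001]
contact_force: [-0.7, -0.1, -1.2]
gripper_width: 33.9
grasp_force: 0.0
```

```bash
python3 -c "
from h import *
go(460.8,-156.5,235,-80.4,False)
"
```

```text
slide [-0.2011 -0.0031  0.0879] roll 0.0 phi -80.4 pos [ 491.3 -355.3  322.9] j6 0.53
```

carry_out(slide=[[-0.201,-0.003,0.0],[-0.201,-0.003,0.0],[-0.201,-0.003,0.0],[-0.201,-0.003,0.04],[-0.201,-0.003,0.082],[-0.201,-0.003,0.082],[-0.201,-0.003,0.082]], roll=[0,0,0,0,0,0,0], claw=[0.08,0.08,0.08,0.08,0.08,0.08,0.08])

```text
clock: 20.62
position: [460.3, -156.1, 235.8]
ee_rot: [0.764, -0.646, 0.001, -0.0]
contact_force: [0.2, 0.3, 1.2]
gripper_width: 80.4
grasp_force: 0.0
```

```bash
python3 -c "
from h import *
p=get_image('scene');save(p,'w1.png',(180,50,340,200),4)
go(460.8,-156.5,178,-80.4,False)
"
```

```text
slide [ 0.0004 -0.0004  0.0583] roll -0.1 phi -80.5 pos [ 460.4 -156.2  236.3] j6 0.16
```

View pics/w1.png

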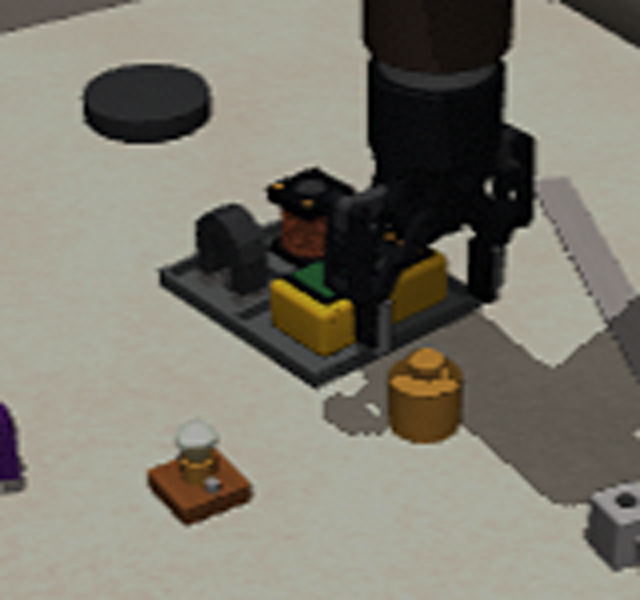

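All three stand in tray_three: meter, coil (crop 300,210) and magnet (230,245). The gripper is over the large weight (425,400), so I descend.

carry_out(slide=[[0,0,0.035],[0,0,0.059],[0,0,0.059],[0,0,0.059],[0,0,0.059],[0,0,0.059],[0,0,0.059],[0,0,0.059]], roll=[0,0,0,0,0,0,0,0], claw=[0.08,0.08,0.08,0.03,0.03,0.03,0.03,0.03])

```text
clock: 21.68
position: [460.1, -156.0, 177.8]
ee_rot: [0.764, -0.646, 0.001, -0.001]
contact_force: [-0.3, 0.5, 5.0]
gripper_width: 44.6
grasp_force: 60.9
```

```bash
python3 -c "
from h import *
print(tray(2,0,29))
go(*tray(2,0,29),270,-95.7,False)
"
```

```text
(np.float64(453.8802727425655), np.float64(341.3566115288756))
slide [-0.4914 -0.0766 -0.0922] roll 15.3 phi -80.4 pos [ 460.1 -156.   177.8] j6 0.16
```

carry_out(slide=[[0,0,-0.055],[-0.01,0,-0.092],[-0.491,-0.077,-0.092],[-0.491,-0.077,-0.092],[-0.491,-0.077,-0.092],[-0.491,-0.077,-0.092],[-0.491,-0.077,-0.092],[-0.491,-0.077,-0.092]], roll=[0,0,15,15,15,15,15,15], claw=[0.03,0.03,0.03,0.03,0.03,0.03,0.03,0.03])

```text
clock: 22.68
position: [454.3, 220.9, 268.4]
ee_rot: [-0.673, 0.74, 0.0, 0.0]
contact_force: [2.2, -0.2, -4.4]
gripper_width: 44.3
grasp_force: 64.3
```

```bash
python3 -c "
from h import *
go(*tray(2,0,29),205,-95.7,False)
"
```

```text
slide [-0.1199  0.0119  0.0634] roll 0.2 phi 264.5 pos [454.3 220.9 268.4] j6 -0.87
```

carry_out(slide=[[-0.118,0.012,0],[-0.118,0.012,0],[-0.118,0.012,0.03],[-0.118,0.012,0.063],[-0.118,0.012,0.063],[-0.118,0.012,0.063]], roll=[0,0,0,0,0,0], claw=[0.03,0.03,0.03,0.03,0.03,0.03])

```text
clock: 23.42
position: [454.9, 338.0, 206.2]
ee_rot: [-0.673, 0.74, -0.0, 0.001]
contact_force: [0.9, -0.1, -3.8]
gripper_width: 44.6
grasp_force: 63.8
```

```bash
python3 -c "
from h import *
p=get_image('scene');save(p,'w2.png',(340,150,540,330),3)
go(*tray(2,0,29),181,-95.7,False)
"
```

```text
slide [-0.0032  0.0014  0.0257] roll 0.3 phi 264.6 pos [455.  338.1 206.7] j6 -1.02
```

View pics/w2.png

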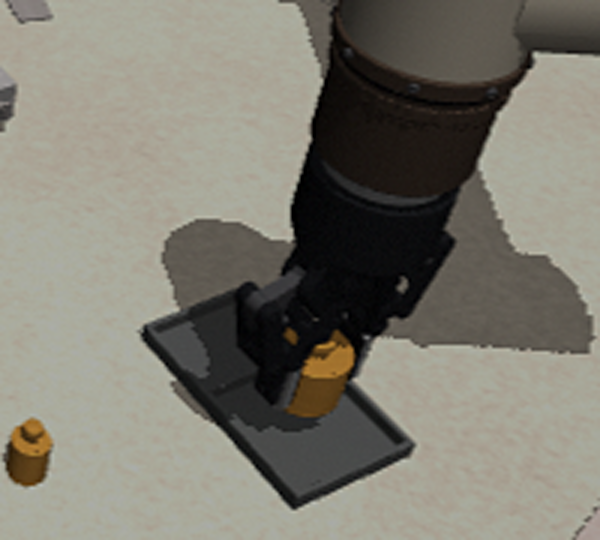

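The large weight (crop 320,380) is over the larger compartment of tray_two. I lower it.

carry_out(slide=[[-0.003,0.001,0.012],[-0.003,0.001,0.02],[-0.003,0.001,0.022],[-0.003,0.001,0.024],[-0.003,0.001,0.025],[-0.003,0.001,0.026],[-0.003,0.001,0.026]], roll=[0,0,0,0,0,0,0], claw=[0.03,0.03,0.03,0.03,0.03,0.03,0.03])

```text
clock: 24.35
position: [453.7, 340.8, 180.8]
ee_rot: [-0.673, 0.74, -0.0, 0.0]
contact_force: [-4.6, -2.0, 6.8]
gripper_width: 44.5
grasp_force: 65.5
```

carry_out(slide=[[0,0,0],[0,0,0],[0,0,0],[0,0,-0.05],[0,0,-0.11],[0,0,-0.11]], roll=[0,0,0,0,0,0], claw=[0.056,0.056,0.056,0.056,0.056,0.056])

```text
clock: 25.1
position: [454.9, 342.1, 294.5]
ee_rot: [-0.673, 0.74, 0.001, 0.006]
contact_force: [-0.6, 0.1, -0.7]
gripper_width: 56.3
grasp_force: 0.0
```

```bash
python3 -c "
from h import *
go(615,283,230,-95.7,False)
"
```

```text
slide [ 0.0438 -0.1649  0.0645] roll 0.3 phi 264.6 pos [454.9 342.1 294.5] j6 -1.02
```

carry_out(slide=[[0.044,-0.164,0.0],[0.044,-0.164,0.0],[0.044,-0.164,0.03],[0.044,-0.164,0.06],[0.044,-0.164,0.06],[0.044,-0.164,0.06]], roll=[0,0,0,0,0,0], claw=[0.06,0.06,0.06,0.06,0.06,0.06])

```text
clock: 25.85
position: [612.9, 281.9, 229.8]
ee_rot: [-0.673, 0.74, -0.0, 0.0]
contact_force: [0.0, -0.0, 0.3]
gripper_width: 60.1
grasp_force: 0.0
```

```bash
python3 -c "
from h import *
p=get_image('scene');save(p,'s1.png',(270,170,470,340),3)
go(615,283,177,-95.7,False)
"
```

```text
slide [-0.001  -0.002   0.0535] roll 0.3 phi 264.6 pos [612.9 282.2 230.5] j6 -0.76
```

View pics/s1.png

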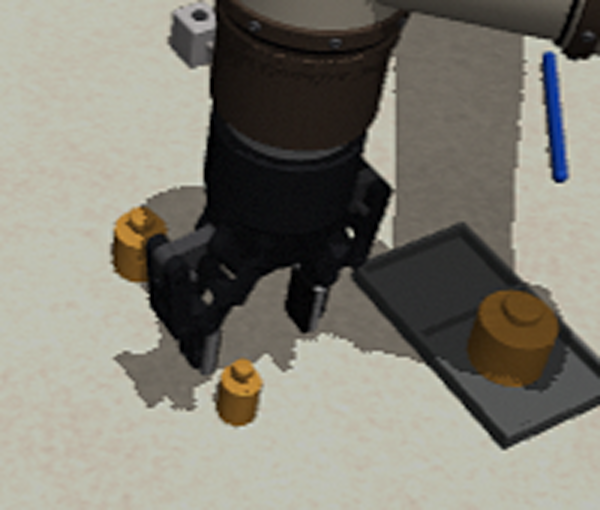

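The large weight stands in its compartment (crop 515,340), and the small weight (240,395) lies below the jaws. I descend and grip.

carry_out(slide=[[-0.001,-0.002,0.03],[-0.001,-0.002,0.054],[-0.001,-0.002,0.054],[-0.001,-0.002,0.054],[-0.001,-0.002,0.054],[-0.001,-0.002,0.054],[-0.001,-0.002,0.054],[-0.001,-0.002,0.054]], roll=[0,0,0,0,0,0,0,0], claw=[0.06,0.06,0.06,0.014,0.014,0.014,0.014,0.014])

```text
clock: 26.9
position: [615.4, 282.8, 177.2]
ee_rot: [-0.673, 0.74, -0.0, 0.002]
contact_force: [-1.0, 0.6, 5.4]
gripper_width: 22.3
grasp_force: 58.7
```

```bash
python3 -c "
from h import *
print(tray(2,0,-42))
go(*tray(2,0,-42),260,-95.7,False)
"
```

```text
(np.float64(446.8285705107672), np.float64(270.7076660616285))
slide [ 0.0279  0.1667 -0.0828] roll 0.3 phi 264.6 pos [615.4 282.8 177.2] j6 -0.76
```

carry_out(slide=[[0,0,-0.05],[0.0,0.02,-0.083],[0.028,0.167,-0.083],[0.028,0.167,-0.083],[0.028,0.167,-0.083],[0.028,0.167,-0.05],[0.028,0.167,-0.027],[0.028,0.167,-0.027]], roll=[0,0,0,0,0,0,0,0], claw=[0.014,0.014,0.014,0.014,0.014,0.014,0.014,0.014])

```text
clock: 27.9
position: [445.5, 269.7, 200.8]
ee_rot: [-0.673, 0.74, -0.0, -0.002]
contact_force: [0.2, 0.5, -1.1]
gripper_width: 22.1
grasp_force: 59.1
```

carry_out(slide=[[0,0,0],[0,0,0]], roll=[0,0], claw=[0.014,0.014])

```text
clock: 28.15
position: [446.4, 270.5, 203.1]
ee_rot: [-0.673, 0.74, 0.0, 0.001]
contact_force: [0.0, -0.2, -0.1]
gripper_width: 22.4
grasp_force: 59.1
```

```bash
python3 -c "
from h import *
go(*tray(2,0,-42),180,-95.7,False)
"
```

```text
slide [-0.0002 -0.0004  0.0231] roll 0.2 phi 264.5 pos [446.4 270.5 203.1] j6 -0.95
```

carry_out(slide=[[0,0,0.01],[0,0,0.018],[0,0,0.02],[0,0,0.021],[0,0,0.022],[0,0,0.0235],[0,0,0.0235]], roll=[0,0,0,0,0,0,0], claw=[0.014,0.014,0.014,0.014,0.014,0.014,0.014])

```text
clock: 29.02
position: [446.1, 270.3, 180.2]
ee_rot: [-0.673, 0.74, -0.0, 0.0]
contact_force: [-3.3, -1.5, 9.6]
gripper_width: 22.3
grasp_force: 60.4
```

Contact with the floor. I release (opening 40 mm stays inside the walls) and rise.

carry_out(slide=[[0,0,0],[0,0,0],[0,0,0],[0,0,-0.05],[0,0,-0.11],[0.1,0,-0.17],[0.1,0.0,-0.17],[0.1,0.0,-0.17]], roll=[0,0,0,0,0,0,0,0], claw=[0.038,0.038,0.038,0.038,0.038,0.038,0.038,0.038])

```text
clock: 30.02
position: [436.2, 168.6, 350.8]
ee_rot: [-0.672, 0.741, -0.0, 0.002]
contact_force: [0.2, 0.6, -1.0]
gripper_width: 38.0
grasp_force: 0.0
```

carry_out(slide=[[0.15,-0.1,0],[0.15,-0.1,0],[0.15,-0.1,0],[0.15,-0.1,0],[0.15,-0.1,0]], roll=[0,0,0,0,0], claw=[0.038,0.038,0.038,0.038,0.038])

```text
clock: 30.65
position: [521.9, 12.1, 347.5]
ee_rot: [-0.673, 0.74, 0.001, -0.001]
contact_force: [-0.5, 1.4, -0.6]
gripper_width: 38.1
grasp_force: 0.0
```

```bash
python3 -c "
from h import *
p=get_image('scene');save(p,'end.png',s=1.4);q=get_image('top');save(q,'endtop.png',(80,100,480,320),2)
c={'meter':(436,-282,28,48,75),'coil':(420,-367,42,58,40),'magnet':(490,-355,48,66,34),'wl':(454,341,18,41,35),'ws':(447,270,13,36,30),'wm':(596,158,15,38,30),'boss':(433,10,15,41,40),'lamp':(612,-165,8,53,40)}
for pic in(q,p):
  W=cloud(pic)
  for n,(x,y,a,z,r) in c.items():
    P=W[(np.hypot(W[...,0]-x,W[...,1]-y)<r)&(W[...,2]>a)&(W[...,2]<z+3)]
    if len(P)>5:
      R=cv2.minAreaRect(P[:,:2].astype(np.float32));print(n,np.round(R[0],1),np.round(R[1],1),round(R[2],1),np.percentile(P[:,2],97).round(1))
"
```

```text
meter [ 435.7 -303.5] [112.2 101.9] 9.9 46.7
coil [ 418.7 -366.8] [44.1 45.2] 10.0 56.6
magnet [ 488.8 -352.1] [22.5 46.4] 9.4 64.4
wm [595.5 157.1] [32.8 31.9] 17.2 36.7
lamp [ 612.9 -165.6] [46.6 45.5] 89.6 51.7
meter [ 435.  -302.5] [116.4 106.5] 8.0 48.1
coil [ 416.7 -365.2] [49.7 49.7] 9.9 55.9
magnet [ 487.5 -350. ] [26.  49.7] 6.9 63.8
wl [454.2 340.9] [44.6 45.7] 36.7 40.8
ws [450.6 265.9] [21.9 37.5] 26.0 34.8
wm [597.1 161.7] [29.2 33.1] 52.7 35.7
boss [432.9  12.5] [45.  31.8] 87.0 38.0
lamp [ 611.8 -162.8] [46.6 48.9] 1.6 51.1
```

View pics/end.png

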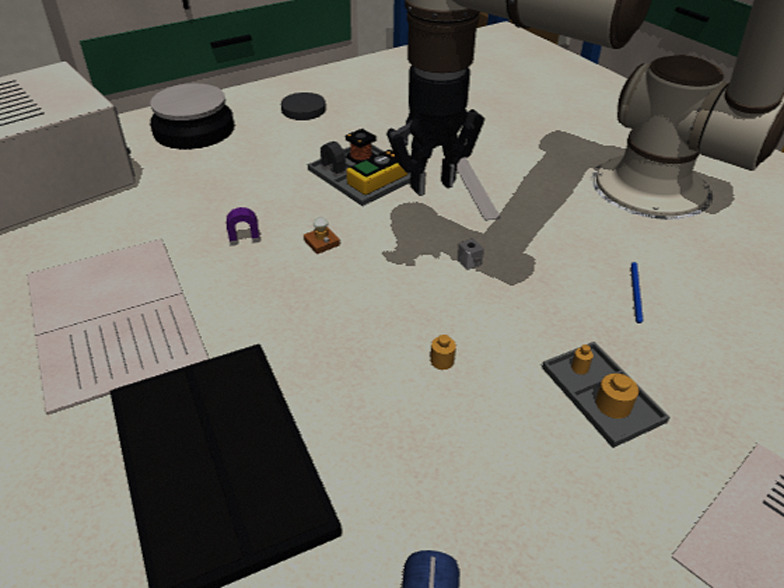

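View pics/endtop.png

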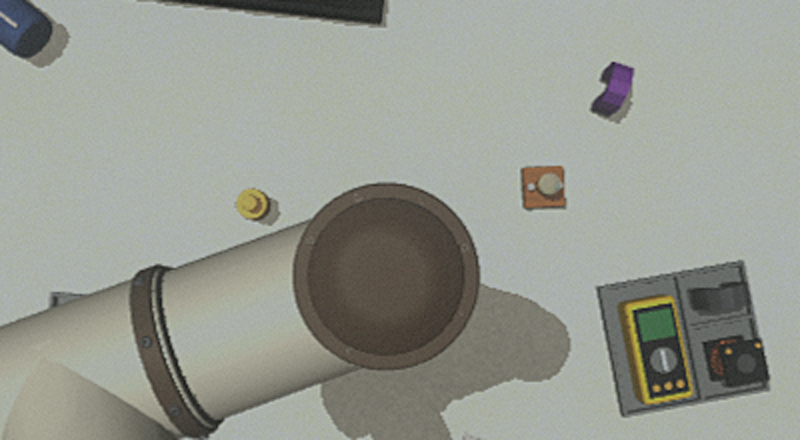

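Everything stands in its compartment: meter, coil and magnet in tray_three (scene ~355,165), and both weights in tray_two (617,393 and 583,358). The bystanders are where they were.

```bash
python3 -c "
from bench import *
print(job_done())"
```

```text
the job is handed in; nothing more can be done
None
```

Both kits are made up and the job is handed in at about 31 s: all five items stand or lie flat in their compartments, and the middle-sized weight, boss-head clamp and lamp holder are where they stood.

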